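Extend the telescoping scrub brush from its stand under the sink

TASK

Get the scrub brush under the sink ready for use. First press the green filler cap on its soap reservoir fully home so that it cannot leak; then squeeze in the red button on the handle's collar, pull the handle out past its first stop to the second stop, and let the button spring back out so that the handle is locked there. Then take hold of the brush clear of the button, lift all of it at least 6 cm up off its stand, and finish still holding it in the air, extended and locked, leaving the spray bottle, soap bottle and tub where they stand.

Things in the scene. Friction and masses are not known exactly. Their poses are not given: they have to be found in the camera images.
- brush: Loose brush lying in its stand, 0.3 kg with handle. Origin: centre of the bristles' underside, on the floor. Axes: -x runs level from head to handle, z up, the red button looks to -y. Head 70 (x) x 130 (y) mm: blue bristles, white block, amber reservoir up to z = 66 mm. Silver tube, 22 mm across, from the head along -x, axis at z = 60 mm, to x = -280 mm (mostly inside the handle when stowed).
- handle_front (a point): Centre of the front end of the handle's white collar, on the tube's axis. The handle, 230 mm long from here to its rear end, 34 mm wide (y), 32 mm high, flat-sided, axis at z = 60 mm, spans x = -85 to -315 mm in the brush's frame when stowed, -225 to -455 mm at the second stop. The extended brush balances at about x = -170 mm, on the silver tube.
- handle_end (a point): Centre of the handle's rear end face, on the tube's axis.
- handle (a joint): How far the handle is out along the brush's own -x, in m: 0 stowed (start), first stop 0.070, second stop 0.140, just before the hard end of its travel (0.141). Drag 3 N. Locked (2 mm play) at each of these three while the button stands out; with the button held in it slides freely, also past the first stop.
- button (a joint): Red lock button: 0 = standing out 5 mm from the handle's side (locked), 0.005 = pressed flush. Spring 3.5 rising to 7 N; the lock is free from about 0.0045, so press it flush: closing the gripper across the handle over the button does so, and drags the handle along. Let go, it springs out only at a stop; between stops it stays in.
- button_face (a point): Centre of the red button's outer face (18 mm along the tube, 15 mm high), on the -y side of the handle, 22 mm from the tube's axis, 35 mm behind the handle's front: at x = -120 mm, z = 60 mm in the brush's frame when stowed, x = -260 mm at the second stop.
- cap (a joint): Height in m by which the green filler cap stands proud; 0 = fully home. Starts 0.004 to 0.0065. A tight plug: it moves down under 7 to 10 N of push and stays where it is left.
- cap_top (a point): Centre of the green cap's top face, a disc 32 mm across over the middle of the head; at z = 72 mm above the cabinet floor when fully home.
- stand: Fixed black stand, framed as the brush at the start. Fork at x = -40 to -65 mm: two prongs 78 mm high, 30 mm apart, 58 mm over all, each side of the tube behind the head, which catches on them as the handle is pulled; they lean 8 degrees away from the head, so the brush lifts straight up out of them. A rest 22 mm wide, 44 mm high, at x = -235 to -251 mm carries the handle, which slides on it.
- spray: Yellow trigger spray bottle, 72 mm across, 208 mm high, origin at the centre of its base. Leave alone.
- soap: Green soap bottle, 66 mm across, 190 mm high, origin at the centre of its base. Leave alone.
- tub: White tub with blue lid, 100 mm across, 86 mm high, origin at the centre of its base. Leave alone.
Not all that is in view belongs to the job. Several things have the shape of the stand; the one meant has the colours described above.

How it is judged (in metres and radians):
On the way, in this order (a step that is already met when the one before it is completed fails the run):
1. the filler cap is pressed fully home while the handle is still stowed (value of joint cap below 0.0015 m and value of joint handle below 0.02 m), for 0.2 s.
2. the handle is at the second stop and the button has sprung out, locking it (value of joint handle above 0.135 m and value of joint button below 0.0015 m), for 0.2 s.
At the end, for the whole second after the job is handed in: Cap home (within 1.5 mm), handle locked at the second stop (beyond 135 mm, button out within 1.5 mm), and the still brush carried by the fingers alone, touching no other thing: head's underside over 40 mm, handle's rear end over 80 mm above the cabinet floor (all of step 2 and value of joint cap below 0.0015 m and height (world z) of brush above 0.04 m and height (world z) of handle_end above 0.08 m and contact force between brush and the fingers above 2 N and contact force between brush and stand below 0.2 N and contact force between brush and spray below 0.2 N and contact force between brush and soap below 0.2 N and contact force between brush and tub below 0.2 N and linear speed of brush below 0.05 m/s); the arm keeps its last pose, push and grip.
It fails at once if a bottle or the tub is shifted or knocked over (distance of any of spray, soap, tub from where it was at the start of the episode above 0.03 m or angle between any of spray, soap's own z axis and vertical above 0.5 rad).
It also fails if it takes over 48 s, if anything falls off the work surface, if the arm or the gripper's body presses on something with over 40 N, if the wrist force passes 120 N, or if a joint passes its speed limit or range.

ROBOT

A 7-joint arm with a two-finger parallel gripper is mounted at the origin on the work surface. World frame = base frame: x ahead of the robot, y to its left, z up, the work surface at z = 0. Lengths are in m, angles in degrees, forces in N, time in s.
With the tool pointing down it reaches from about 0.35 to 0.9 m from the base axis. Payload 19.9 kg.
Tool frame: the origin (TCP) lies between the finger pads; the fingertips stand 8 mm ahead of it and the grasp point (between the pads) lies 11 mm behind it; z points along the fingers, x is the direction in which the jaws open and shut, and the axes are right-handed (so a half turn about z gives the same grasp; the last joint's range is limited). The gripper opens to 85 mm and grips with 20 to 120 N. Pads are 22 mm wide; open, the fingers measure 114 mm over their backs; the gripper's body (76 mm by 85 mm) begins 54 mm behind the grasp point. The pads swing forward as they close: fully open they stand 13 mm farther back than shut.
Start: joints at [-2.378, 23.915, -0.59, 92.452, 0.269, 63.638, -3.037], TCP at [0.625, 0, 0.239] pointing down, gripper open.
Joint ranges: [-161.28, 161.28], [-22.2, 115.67], [-73.04, 71.86], [3.21, 147.25], [-68.34, 248.33], [10.77, 114.83], [-161.83, 161.83]. Speed limits (degrees/s): [108.29, 108.29, 136.94, 136.94, 172.46, 172.46, 172.46].

INTERFACE

Orientations are given as [roll, pitch, yaw] about the fixed x, y, z axes, in that order (R = Rz(yaw) Ry(pitch) Rx(roll)).
In Python, from workcell import bot gives the robot as it stands.
- The arm moves only by the tool carry_out, never from a script. Its argument "commands" is a list of rows, each an object of numbers: "tx", "ty", "tz": the shift along the world's x, y, z as a fraction of full scale; "ax", "ay", "az": the turn, a rotation vector about the world's x, y, z as a fraction of full scale. A call has 1 to 5 rows; each row shifts and turns the commanded pose from where the row before left it; what a row does not reach is not made up. Full scale, the value 1, is 0.03 m for a shift and 0.08 rad for a turn. A row lasts 1/10 s, in which the tool goes at most 50 mm and 8.59 degrees, less where a joint would pass 70% of its speed; a pose out of reach is approached as far as the arm can. A call with a number of a shift or a turn outside -1 to 1 is refused whole. A call with a gripper value outside its range is refused whole. "claw" is the opening, from 0 (shut) to 1 (fully open), set as the call begins (left out, the last holds). The fingers move at their own pace and stop on an object; "force" is the grip in N (left out, the last holds). Time passes only in rows, so rows that do not move let the fingers close. It gives the time, the measured TCP pose, the force and the opening at its end, in the units of the state.
- bot.get_state(): the state, without advancing time (a new reading comes with each control period).
- bot.get_image(name): name is "scene" or "side" or "wrist"; returns a dict with "color" (420x560x3 uint8, red, green, blue), "K" (3x3 intrinsics, pixels), "k1" (the pictures are not rectified: a ray, as slopes to the right and down, at radius r is drawn at 1 + k1 r^2 times it, then the intrinsics apply), "world_to_cam" (4x4, takes a point from world to camera coordinates); the wrist camera has in their place "T_tool_cam" (4x4, takes a point from camera to tool coordinates, whose origin is the TCP and whose axes are the tool frame's). Camera axes: x right, y down, z forward; pixel columns grow to the right and rows downward; lengths in m; the calibration is good to about 2 mm. A picture is of the moment at which its call begins: read the wrist's pose just before it. There is no depth.
- bot.hand_in(): hands the job in, once; it reports no verdict.
The state is a dict: "clock": time; "q": joint angles; "joint_vel": joint speeds; "effort": joint torques, N m; "position": TCP position; "tool_rot": TCP orientation; "contact_force": force on the tool from outside, world axes, zero at the start; "wrist_torque": the same for the moment, N m; "grip_width": opening from 0.0 (shut) to 1.0 (fully open).
Only numpy, scipy, OpenCV 4.12 (cv2) and the standard library are available. Lean on these libraries where they do the work, as an engineer would, in place of code of your own. Each camera call takes 0.05 s, during which the arm holds its last target. There are 200 camera calls.

## Working session

There is one attempt and no reset: what is moved stays moved. The work goes in short steps, Python scripts to look and compute and a tool call to move; the robot and the scene stay as the last step left them, time stands still between calls to the robot, and variables do not carry over. Pictures are saved under pics/ and viewed, about 8 in all and at most 12, crops included, and the job is handed in when it is done.

Besides the shell and the picture viewer there is one more tool, called after "Call:" as name([rows], argument=value, ...), one row to a line, values as JSON. carry_out: Moves the arm, as the interface text tells. Shift numbers are shares of 0.03 m and turn numbers shares of 0.08 rad, none past 1 either way. Its arguments: {"type":"object","properties":{"commands":{"type":"array","items":{"type":"object","properties":{"tx":{"type":"number","minimum":-1,"maximum":1},"ty":{"type":"number","minimum":-1,"maximum":1},"tz":{"type":"number","minimum":-1,"maximum":1},"ax":{"type":"number","minimum":-1,"maximum":1},"ay":{"type":"number","minimum":-1,"maximum":1},"az":{"type":"number","minimum":-1,"maximum":1}}}},"claw":{"type":"number"},"force":{"type":"number"}},"required":["commands"]}

```bash
mkdir -p pics; ls; cat > h.py <<'E'
import numpy as np, cv2
from workcell import bot
from scipy.spatial.transform import Rotation as R
def shot(name,fn=None):
    s=bot.get_state(); im=bot.get_image(name)
    im['state']=s
    if name=='wrist':
        T=np.eye(4); T[:3,:3]=R.from_euler('xyz',s['tool_rot'],degrees=True).as_matrix(); T[:3,3]=s['position']
        im['c2w']=T@np.array(im['T_tool_cam'])
    else: im['c2w']=np.linalg.inv(np.array(im['world_to_cam']))
    if fn: cv2.imwrite('pics/'+fn,im['color'][:,:,::-1])
    return im
def ray(im,uv):
    k=im['k1']; p=cv2.undistortPoints(np.array([[uv]],float),np.array(im['K']),np.array([k,0,0,0,0.]))[0,0]
    d=im['c2w'][:3,:3]@np.array([p[0],p[1],1]); return im['c2w'][:3,3],d
def onplane(im,uv,z):
    o,d=ray(im,uv); return o+d*(z-o[2])/d[2]
def proj(im,P):
    w2c=np.linalg.inv(im['c2w']); rv=cv2.Rodrigues(w2c[:3,:3])[0]
    return cv2.projectPoints(np.array(P,float).reshape(-1,1,3),rv,w2c[:3,3],np.array(im['K']),np.array([im['k1'],0,0,0,0.]))[0][:,0]
E
python3 - <<'E'
from h import *
a=shot('scene'); b=shot('side'); c=shot('wrist')
for n,i in zip(('scene','side','wrist'),(a,b,c)): print(n,i['c2w'].round(3).tolist(),np.array(i['K'])[0,0],i['k1'])
m=np.zeros((600,800,3),np.uint8)
cv2.imwrite('pics/0.png',a['color'][:,:,::-1]);cv2.imwrite('pics/1.png',b['color'][:,:,::-1]);cv2.imwrite('pics/2.png',c['color'][:,:,::-1])
print(bot.get_state())
E
```

```text
pics
scene [[0.495, 0.726, -0.477, 1.251], [0.869, -0.408, 0.281, -0.261], [0.009, -0.553, -0.833, 1.369], [0.0, 0.0, 0.0, 1.0]] 434.197235870407 -0.0427739876793165
side [[0.343, -0.584, 0.736, -0.66], [-0.939, -0.224, 0.26, -0.223], [0.013, -0.78, -0.625, 1.099], [0.0, 0.0, 0.0, 1.0]] 440.27411311554727 -0.001627404803462239
wrist [[1.0, -0.001, -0.001, 0.625], [-0.001, -0.959, -0.283, 0.072], [-0.001, 0.283, -0.959, 0.373], [0.0, 0.0, 0.0, 1.0]] 292.16409334445564 0.013819203734937025
{'clock': 0.15, 'q': array([-2.37799082, 23.94003554, -0.59164222, 92.47802504,  0.26875062,
       63.63838275, -3.03635968]), 'joint_vel': array([-0.14578233, -0.11782005,  0.02072687, -0.12099617,  0.07632019,
        0.06237462,  0.03424903]), 'effort': array([ 4.94602627e-04, -8.64738035e+01,  6.78995568e-01, -4.35059202e+01,
        1.90656655e-02,  5.86454262e-03, -4.75439651e-05]), 'position': array([6.24733142e-01, 1.19177041e-05, 2.38802363e-01]), 'tool_rot': array([1.79996469e+02, 5.49507165e-02, 1.94267642e-03]), 'contact_force': array([1.09166135, 0.61318435, 0.47889094]), 'wrist_torque': array([ 0.04912144, -0.014701  ,  0.07531751]), 'grip_width': 0.9996120402239685}
```

View pics/0.png

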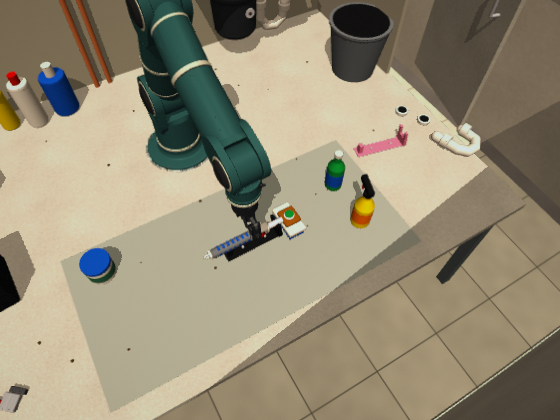

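View pics/1.png

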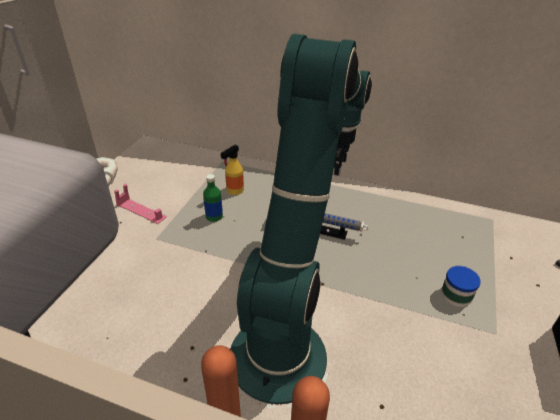

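```bash
python3 - <<'E'
from h import *
a=shot('scene')
for n,uv,z in (('cap',(289,214),.077),('end',(208,255),.06),('soap',(335,186),.0),('spray',(362,225),0),('tub',(98,265),.086)): print(n,onplane(a,uv,z).round(3))
E
```

```text
cap [0.561 0.193 0.077]
end [ 0.559 -0.122  0.06 ]
soap [0.496 0.443 0.   ]
spray [0.694 0.431 0.   ]
tub [ 0.431 -0.454  0.086]
```

View pics/2.png

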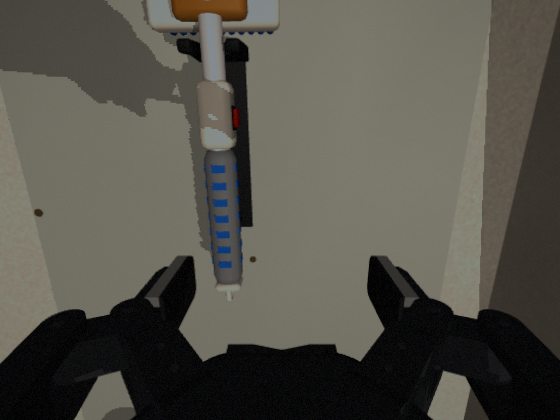

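Call:
carry_out([
  {"tx": -0.3},
  {},
], claw=0)

```text
validation failed for argument at $.co...
```

Call:
carry_out([
  {"tx": -0.3, "ty": 0, "tz": 0, "ax": 0, "ay": 0, "az": 0},
  {"tx": 0, "ty": 0, "tz": 0, "ax": 0, "ay": 0, "az": 0},
], claw=0)

```text
clock: 0.4
position: [0.615, -0.0, 0.2392]
tool_rot: [180.0, 0.0, 0.0]
contact_force: [1.0, 1.3, 0.6]
grip_width: 0.687
```

Call:
carry_out([
  {"tx": -0.5, "ty": 0.9, "tz": 0, "ax": 0, "ay": 0, "az": 0},
  {"tx": -0.5, "ty": 0.9, "tz": 0, "ax": 0, "ay": 0, "az": 0},
  {"tx": -0.5, "ty": 0.9, "tz": 0, "ax": 0, "ay": 0, "az": 0},
  {"tx": -0.3, "ty": 0.9, "tz": 0, "ax": 0, "ay": 0, "az": 0},
  {"tx": 0, "ty": 0, "tz": 0, "ax": 0, "ay": 0, "az": 0},
])

```text
clock: 0.9
position: [0.5606, 0.112, 0.2395]
tool_rot: [-179.9, 0.0, 0.3]
contact_force: [-0.5, 0.4, -1.0]
grip_width: -0.002
```

```bash
python3 - <<'E'
from h import *
c=shot('wrist','3.png'); print(c['state']['position'],c['state']['grip_width'])
h=cv2.cvtColor(c['color'],cv2.COLOR_RGB2HSV)
def blobs(lo,hi,nm,zs):
    m=cv2.inRange(h,lo,hi); n,l,st,ce=cv2.connectedComponentsWithStats(m)
    for i in range(1,n):
        if st[i,4]>25: print(nm,st[i].tolist(),ce[i].round(1),[onplane(c,ce[i],z).round(4).tolist() for z in zs])
blobs((45,120,50),(85,255,255),'green',(.077,))
blobs((0,150,80),(6,255,255),'red',(.06,))
blobs((170,150,80),(180,255,255),'red2',(.06,))
blobs((105,150,60),(130,255,255),'blue',(.076,))
E
```

```text
[0.56057683 0.1120145  0.23954255] -0.0024304009240757544
green [263, 93, 31, 34, 813] [278.3 109.7] [[0.5572, 0.1937, 0.077]]
red [296, 215, 3, 16, 46] [297.  222.8] [[0.5786, 0.0722, 0.06]]
blue [276, 332, 11, 6, 59] [281.  334.8] [[0.5609, -0.0664, 0.076]]
blue [275, 345, 12, 5, 54] [280.6 346.8] [[0.5605, -0.084, 0.076]]
```

View pics/3.png

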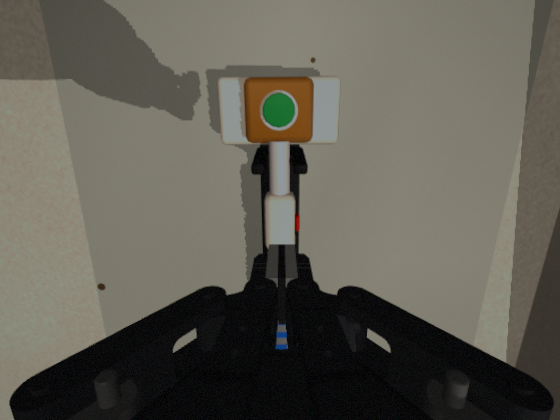

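Call:
carry_out([
  {"tx": -0.12, "ty": 0.9, "tz": 0, "ax": 0, "ay": 0, "az": 0},
  {"tx": 0, "ty": 0.9, "tz": -0.3, "ax": 0, "ay": 0, "az": 0},
  {"tx": 0, "ty": 0.93, "tz": -1, "ax": 0, "ay": 0, "az": 0},
  {"tx": 0, "ty": 0, "tz": -1, "ax": 0, "ay": 0, "az": 0},
  {"tx": 0, "ty": 0, "tz": -1, "ax": 0, "ay": 0, "az": 0},
])

```text
clock: 1.45
position: [0.5587, 0.1896, 0.1392]
tool_rot: [180.0, -0.0, 0.0]
contact_force: [-0.2, -0.2, -0.2]
grip_width: 0.001
```

Call:
carry_out([
  {"tx": 0, "ty": 0, "tz": -0.9, "ax": 0, "ay": 0, "az": 0},
  {"tx": 0, "ty": 0, "tz": -0.3, "ax": 0, "ay": 0, "az": 0},
  {"tx": 0, "ty": 0, "tz": 0, "ax": 0, "ay": 0, "az": 0},
])

```text
clock: 1.75
position: [0.5583, 0.189, 0.1035]
tool_rot: [179.9, 0.1, -0.0]
contact_force: [0.5, -0.4, 0.8]
grip_width: -0.002
```

```bash
python3 - <<'E'
from h import *
for i in range(4):
    c=shot('wrist'); print(c['state']['position'],c['state']['tool_rot'],c['state']['contact_force'])
    h=cv2.cvtColor(c['color'],cv2.COLOR_RGB2HSV)
    m=cv2.inRange(h,(45,120,50),(85,255,255)); n,l,st,ce=cv2.connectedComponentsWithStats(m)
    for j in range(1,n):
        if st[j,4]>100: print(st[j].tolist(),ce[j].round(1),onplane(c,ce[j],.077).round(4), onplane(c,(st[j][0]+st[j][2]/2,st[j][1]),.077).round(4))
cv2.imwrite('pics/4.png',c['color'][:,:,::-1])
E
```

```text
[0.55825111 0.18899635 0.10351423] [ 1.79945464e+02  9.63604367e-02 -4.93058380e-02] [ 0.45552116 -0.44508497  0.8221659 ]
[254, 211, 52, 43, 1578] [279.6 231.3] [0.5571 0.198  0.077 ] [0.5573 0.2105 0.077 ]
[0.55882886 0.18942104 0.10475141] [ 1.79987722e+02 -7.35804879e-04 -3.87912567e-02] [ 0.98131439 -0.00670643  0.46476579]
[254, 211, 50, 43, 1555] [278.2 231.3] [0.5568 0.198  0.077 ] [0.5574 0.2106 0.077 ]
[0.55915458 0.1897182  0.10545037] [-1.79983130e+02 -6.94829589e-02 -2.90459741e-02] [-0.60443993  0.28648356  0.39439755]
[253, 211, 51, 43, 1546] [277.2 231.4] [0.5566 0.198  0.077 ] [0.5574 0.2106 0.077 ]
[0.559265   0.18986894 0.10572029] [-1.79968591e+02 -1.02697963e-01 -2.57014156e-02] [ 0.23948156 -0.25198211 -0.37382705]
[253, 211, 50, 43, 1544] [277.  231.5] [0.5566 0.1979 0.077 ] [0.5573 0.2107 0.077 ]
```

View pics/4.png

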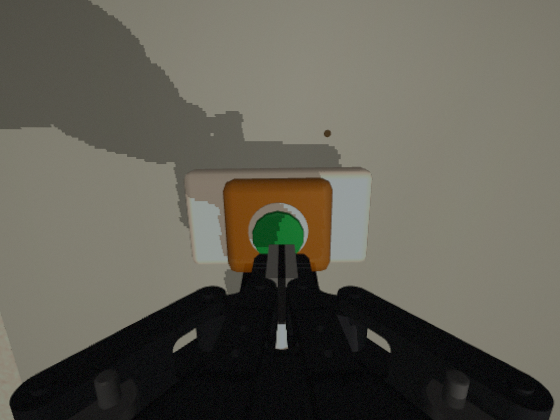

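Call:
carry_out([
  {"tx": -0.06, "ty": 0.17, "tz": 0, "ax": 0, "ay": 0, "az": 0},
  {"tx": 0, "ty": 0, "tz": -0.4, "ax": 0, "ay": 0, "az": 0},
  {"tx": 0, "ty": 0, "tz": -0.1, "ax": 0, "ay": 0, "az": 0},
  {"tx": 0, "ty": 0, "tz": 0, "ax": 0, "ay": 0, "az": 0},
])

```text
clock: 2.35
position: [0.5561, 0.1948, 0.0884]
tool_rot: [180.0, 0.1, 0.0]
contact_force: [0.4, -1.0, 1.1]
grip_width: -0.004
```

Call:
carry_out([
  {"tx": 0, "ty": 0, "tz": -0.1, "ax": 0, "ay": 0, "az": 0},
  {"tx": 0, "ty": 0, "tz": -0.1, "ax": 0, "ay": 0, "az": 0},
  {"tx": 0, "ty": 0, "tz": 0, "ax": 0, "ay": 0, "az": 0},
])

```text
clock: 2.65
position: [0.5567, 0.1949, 0.0831]
tool_rot: [180.0, 0.0, -0.0]
contact_force: [-0.6, -0.5, 0.8]
grip_width: 0.001
```

Call:
carry_out([
  {"tx": 0, "ty": 0, "tz": -0.1, "ax": 0, "ay": 0, "az": 0},
  {"tx": 0, "ty": 0, "tz": 0, "ax": 0, "ay": 0, "az": 0},
])

```text
clock: 2.85
position: [0.5567, 0.195, 0.0802]
tool_rot: [-180.0, -0.0, -0.0]
contact_force: [-0.3, -0.3, 0.7]
grip_width: 0.005
```

Call:
carry_out([
  {"tx": 0, "ty": 0, "tz": -0.07, "ax": 0, "ay": 0, "az": 0},
  {"tx": 0, "ty": 0, "tz": 0, "ax": 0, "ay": 0, "az": 0},
])

```text
clock: 3.05
position: [0.5569, 0.1951, 0.0798]
tool_rot: [-180.0, -0.0, -0.0]
contact_force: [-9.6, -3.2, 31.4]
grip_width: 0.004
```

Call:
carry_out([
  {"tx": 0, "ty": 0, "tz": -0.07, "ax": 0, "ay": 0, "az": 0},
  {"tx": 0, "ty": 0, "tz": 0, "ax": 0, "ay": 0, "az": 0},
])

```text
clock: 3.25
position: [0.5571, 0.1952, 0.0795]
tool_rot: [-180.0, -0.1, -0.0]
contact_force: [-23.3, -8.6, 62.2]
grip_width: -0.003
```

Call:
carry_out([
  {"tx": 0, "ty": 0, "tz": -0.07, "ax": 0, "ay": 0, "az": 0},
  {"tx": 0, "ty": 0, "tz": 0, "ax": 0, "ay": 0, "az": 0},
])

```text
clock: 3.45
position: [0.5573, 0.1952, 0.0791]
tool_rot: [-180.0, -0.1, -0.0]
contact_force: [-34.0, -12.9, 95.5]
grip_width: 0.004
```

Call:
carry_out([
  {"tx": 0, "ty": 0, "tz": 0.3, "ax": 0, "ay": 0, "az": 0},
  {"tx": 0, "ty": 0, "tz": 0.7, "ax": 0, "ay": 0, "az": 0},
  {"tx": 0, "ty": -0.9, "tz": 0, "ax": 0, "ay": 0, "az": 0},
  {"tx": 0, "ty": -0.9, "tz": 0, "ax": 0, "ay": 0, "az": 0},
  {"tx": 0, "ty": 0, "tz": 0, "ax": 0, "ay": 0, "az": 0},
])

```text
clock: 3.95
position: [0.5569, 0.137, 0.104]
tool_rot: [179.9, 0.0, -0.2]
contact_force: [-1.3, 0.3, 0.4]
grip_width: -0.002
```

```bash
python3 - <<'E'
from h import *
c=shot('wrist'); print(c['state']['position'],c['state']['contact_force'])
h=cv2.cvtColor(c['color'],cv2.COLOR_RGB2HSV)
m=cv2.inRange(h,(45,120,50),(85,255,255)); n,l,st,ce=cv2.connectedComponentsWithStats(m)
for j in range(1,n):
    if st[j,4]>100: print(st[j].tolist(),ce[j].round(1),onplane(c,ce[j],.072).round(4))
s=shot('scene')['color'][180:290,190:330,::-1]
im=np.zeros((600,800,3),np.uint8); im[:420,:560]=c['color'][:,:,::-1]
im[:, :]=0; im[:300,:400]=cv2.resize(c['color'][20:200,150:390,::-1],(400,300),interpolation=2); im[300:,:400]=0
im[:300,400:]=cv2.resize(s,(400,300),interpolation=2)
im[300:,:400]=cv2.resize(c['color'][:,:,::-1],(400,300))
cv2.imwrite('pics/5.png',im)
E
```

```text
[0.5568554  0.13702614 0.10396955] [-1.33480463  0.27183209  0.42127929]
[255, 118, 54, 56, 2337] [281.5 145.3] [0.5571 0.1952 0.072 ]
```

View pics/5.png

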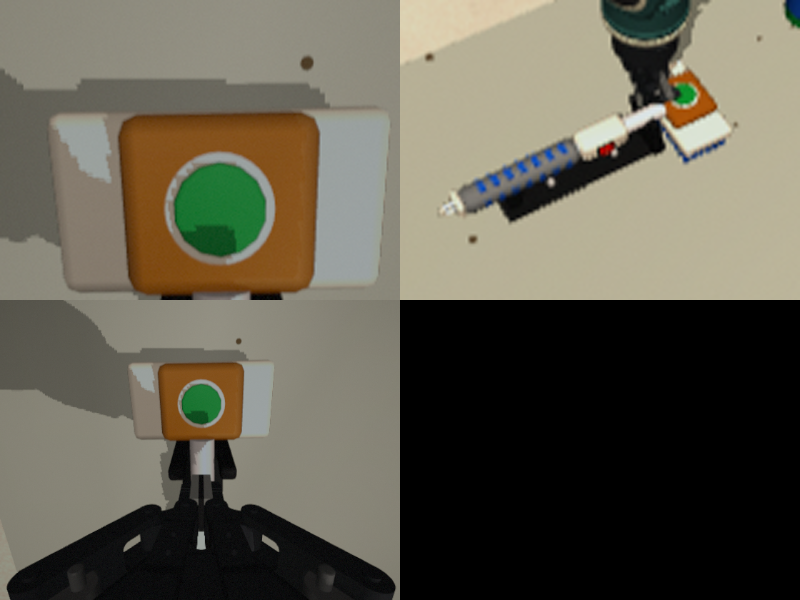

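Call:
carry_out([
  {"tx": 0, "ty": 0, "tz": 0.9, "ax": 0, "ay": 0, "az": 0},
  {"tx": 0, "ty": -1, "tz": 0.9, "ax": 0, "ay": 0, "az": 0},
  {"tx": 0.1, "ty": -1, "tz": 0, "ax": 0, "ay": 0, "az": 0},
  {"tx": 0, "ty": 0, "tz": 0, "ax": 0, "ay": 0, "az": 0},
  {"tx": 0, "ty": 0, "tz": 0, "ax": 0, "ay": 0, "az": 0},
], claw=1, force=50)

```text
clock: 4.55
position: [0.5595, 0.0816, 0.1578]
tool_rot: [-180.0, 0.0, 0.0]
contact_force: [-0.1, 0.7, 0.1]
grip_width: 0.852
```

```bash
python3 - <<'E'
from h import *
c=shot('wrist','6.png'); print(c['state']['position'],c['state']['tool_rot'],c['state']['grip_width'])
h=cv2.cvtColor(c['color'],cv2.COLOR_RGB2HSV)
def blobs(lo,hi,nm,z,mn=25):
    m=cv2.inRange(h,lo,hi); n,l,st,ce=cv2.connectedComponentsWithStats(m)
    for i in range(1,n):
        if st[i,4]>mn: print(nm,st[i].tolist(),ce[i].round(1),onplane(c,ce[i],z).round(4).tolist(),'y span',onplane(c,(ce[i][0],st[i][1]),z)[1].round(4),onplane(c,(ce[i][0],st[i][1]+st[i][3]),z)[1].round(4))
blobs((45,120,50),(85,255,255),'green',.072)
blobs((0,150,80),(6,255,255),'red',.062)
blobs((105,150,60),(130,255,255),'blue',.076)
blobs((8,150,80),(20,255,255),'amber',.066,300)
E
```

```text
[0.55952401 0.08161677 0.15783364] [-1.79982870e+02  1.39171766e-02  1.46023108e-03] 0.8518968453641077
green [256, 33, 44, 50, 1736] [277.7  57.5] [0.557, 0.1942, 0.072] y span 0.2088 0.1782
red [302, 210, 5, 21, 98] [304.1 220.1] [0.5783, 0.0736, 0.062] y span 0.0825 0.064
blue [273, 277, 17, 9, 137] [280.9 281.4] [0.559, 0.0245, 0.076] y span 0.0286 0.0202
blue [274, 296, 16, 9, 116] [281.4 300. ] [0.5594, 0.0067, 0.076] y span 0.0106 0.0018
blue [274, 315, 16, 7, 112] [281.5 318. ] [0.5595, -0.0112, 0.076] y span -0.0081 -0.0152
blue [274, 332, 16, 8, 114] [281.5 335.2] [0.5595, -0.0289, 0.076] y span -0.0256 -0.034
amber [229, 10, 99, 98, 6218] [278.7  56.9] [0.5577, 0.1957, 0.066] y span 0.2239 0.1619
```

View pics/6.png

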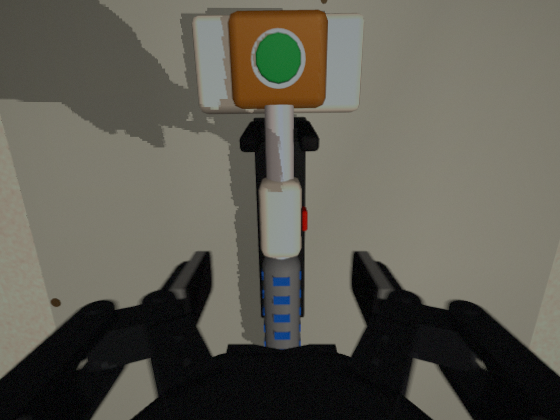

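Call:
carry_out([
  {"tx": -0.04, "ty": -0.26, "tz": -0.7, "ax": 0, "ay": 0, "az": 0},
  {"tx": 0, "ty": 0, "tz": -1, "ax": 0, "ay": 0, "az": 0},
  {"tx": 0, "ty": 0, "tz": -1, "ax": 0, "ay": 0, "az": 0},
  {"tx": 0, "ty": 0, "tz": -0.93, "ax": 0, "ay": 0, "az": 0},
  {"tx": 0, "ty": 0, "tz": 0, "ax": 0, "ay": 0, "az": 0},
])

```text
clock: 5.1
position: [0.556, 0.0745, 0.0457]
tool_rot: [180.0, 0.3, 0.1]
contact_force: [0.1, -0.4, -0.3]
grip_width: 1.001
```

Call:
carry_out([
  {"tx": 0, "ty": 0, "tz": 0, "ax": 0, "ay": 0, "az": 0},
  {"tx": 0, "ty": 0, "tz": 0, "ax": 0, "ay": 0, "az": 0},
  {"tx": 0, "ty": 0, "tz": 0, "ax": 0, "ay": 0, "az": 0},
  {"tx": 0, "ty": 0, "tz": 0, "ax": 0, "ay": 0, "az": 0},
  {"tx": 0, "ty": 0, "tz": 0, "ax": 0, "ay": 0, "az": 0},
], claw=0, force=50)

```text
clock: 5.6
position: [0.559, 0.0735, 0.0505]
tool_rot: [-180.0, -0.1, 0.0]
contact_force: [-3.4, 0.2, 12.7]
grip_width: 0.388
```

Call:
carry_out([
  {"tx": 0, "ty": -0.2, "tz": 0.04, "ax": 0, "ay": 0, "az": 0},
  {"tx": 0, "ty": -0.4, "tz": 0, "ax": 0, "ay": 0, "az": 0},
  {"tx": 0.01, "ty": -0.5, "tz": 0, "ax": 0, "ay": 0, "az": 0},
  {"tx": 0, "ty": -0.5, "tz": 0, "ax": 0, "ay": 0, "az": 0},
  {"tx": 0.01, "ty": -0.5, "tz": 0, "ax": 0, "ay": 0, "az": 0},
])

```text
clock: 6.1
position: [0.559, 0.0093, 0.0506]
tool_rot: [-180.0, -0.0, 0.0]
contact_force: [-1.1, 5.6, 1.8]
grip_width: 0.392
```

```bash
python3 - <<'E'
from h import *
c=shot('wrist','7.png'); s=c['state'];print(s['position'],s['contact_force'],s['grip_width'])
h=cv2.cvtColor(c['color'],cv2.COLOR_RGB2HSV)
for lo,hi,z in (((45,120,50),(85,255,255),.072),((8,150,80),(20,255,255),.066)):
    m=cv2.inRange(h,lo,hi); n,l,st,ce=cv2.connectedComponentsWithStats(m)
    for i in range(1,n):
        if st[i,4]>150: print(st[i].tolist(),onplane(c,ce[i],z).round(4))
E
```

```text
[0.55896089 0.00934683 0.05056455] [-1.06334006  5.62278236  1.80501155] 0.3918734974805195
```

View pics/7.png

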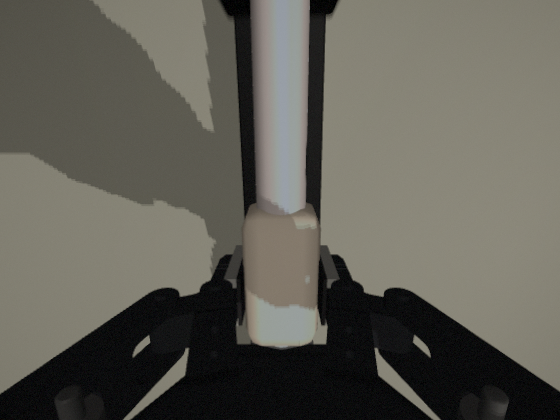

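Call:
carry_out([
  {"tx": 0, "ty": -0.5, "tz": 0, "ax": 0, "ay": 0, "az": 0},
  {"tx": 0.01, "ty": -0.5, "tz": 0, "ax": 0, "ay": 0, "az": 0},
  {"tx": 0, "ty": -0.5, "tz": 0, "ax": 0, "ay": 0, "az": 0},
  {"tx": 0.01, "ty": -0.5, "tz": 0, "ax": 0, "ay": 0, "az": 0},
  {"tx": 0, "ty": -0.3, "tz": 0, "ax": 0, "ay": 0, "az": 0},
])

```text
clock: 6.65
position: [0.5595, -0.0597, 0.0505]
tool_rot: [-180.0, -0.0, -0.0]
contact_force: [-0.7, 6.6, 1.9]
grip_width: 0.388
```

Call:
carry_out([
  {"tx": 0, "ty": -0.07, "tz": 0, "ax": 0, "ay": 0, "az": 0},
  {"tx": 0, "ty": 0, "tz": 0, "ax": 0, "ay": 0, "az": 0},
])

```text
clock: 6.85
position: [0.5595, -0.0615, 0.0505]
tool_rot: [180.0, -0.0, -0.0]
contact_force: [-1.9, -2.5, 5.2]
grip_width: 0.389
```

Call:
carry_out([
  {"tx": 0, "ty": -0.07, "tz": 0, "ax": 0, "ay": 0, "az": 0},
  {"tx": 0, "ty": 0, "tz": 0, "ax": 0, "ay": 0, "az": 0},
])

```text
clock: 7.05
position: [0.5597, -0.0625, 0.0504]
tool_rot: [-180.0, -0.0, 0.0]
contact_force: [-1.3, 5.1, 4.5]
grip_width: 0.393
```

Call:
carry_out([
  {"tx": 0, "ty": -0.07, "tz": 0, "ax": 0, "ay": 0, "az": 0},
  {"tx": 0, "ty": 0, "tz": 0, "ax": 0, "ay": 0, "az": 0},
])

```text
clock: 7.25
position: [0.5598, -0.0643, 0.0504]
tool_rot: [-180.0, -0.0, 0.1]
contact_force: [-1.5, 5.0, 4.3]
grip_width: 0.39
```

Call:
carry_out([
  {"tx": 0, "ty": -0.07, "tz": 0, "ax": 0, "ay": 0, "az": 0},
  {"tx": 0, "ty": 0, "tz": 0, "ax": 0, "ay": 0, "az": 0},
])

```text
clock: 7.45
position: [0.5598, -0.0664, 0.0505]
tool_rot: [-180.0, -0.0, 0.1]
contact_force: [-0.5, 5.2, 5.0]
grip_width: 0.387
```

Call:
carry_out([
  {"tx": 0, "ty": -0.05, "tz": 0, "ax": 0, "ay": 0, "az": 0},
  {"tx": 0, "ty": 0, "tz": 0, "ax": 0, "ay": 0, "az": 0},
])

```text
clock: 7.65
position: [0.5599, -0.0678, 0.0504]
tool_rot: [-180.0, -0.0, 0.1]
contact_force: [0.2, 5.4, 3.2]
grip_width: 0.389
```

Call:
carry_out([
  {"tx": 0, "ty": -0.05, "tz": 0, "ax": 0, "ay": 0, "az": 0},
  {"tx": 0, "ty": 0, "tz": 0, "ax": 0, "ay": 0, "az": 0},
])

```text
clock: 7.85
position: [0.5599, -0.0693, 0.0504]
tool_rot: [-180.0, -0.0, 0.1]
contact_force: [-0.2, 5.8, 2.9]
grip_width: 0.391
```

Call:
carry_out([
  {"tx": 0, "ty": -0.05, "tz": 0, "ax": 0, "ay": 0, "az": 0},
  {"tx": 0, "ty": 0, "tz": 0, "ax": 0, "ay": 0, "az": 0},
])

```text
clock: 8.05
position: [0.5599, -0.0708, 0.0504]
tool_rot: [-180.0, -0.0, 0.1]
contact_force: [-0.9, 5.4, 3.9]
grip_width: 0.394
```

Call:
carry_out([
  {"tx": 0, "ty": -0.05, "tz": 0, "ax": 0, "ay": 0, "az": 0},
  {"tx": 0, "ty": 0, "tz": 0, "ax": 0, "ay": 0, "az": 0},
])

```text
clock: 8.25
position: [0.5598, -0.0723, 0.0504]
tool_rot: [-180.0, -0.0, 0.1]
contact_force: [-0.8, 6.2, 3.7]
grip_width: 0.395
```

```bash
python3 - <<'E'
from h import *
a=shot('scene','8.png'); old=cv2.imread('pics/0.png')[:,:,::-1]
for img in (old,a['color']):
    h=cv2.cvtColor(np.ascontiguousarray(img),cv2.COLOR_RGB2HSV)
    for nm,lo,hi,z in (('g',(45,120,50),(85,255,255),.075),('amber',(8,150,80),(20,255,255),.066)):
        m=cv2.inRange(h,lo,hi); m[:180]=0; m[:,:180]=0;m[:,320:]=0;n,l,st,ce=cv2.connectedComponentsWithStats(m)
        for i in range(1,n):
            if st[i,4]>20: print(nm,st[i].tolist(),ce[i].round(1),onplane(a,ce[i],z).round(4))
cv2.imwrite('pics/8.png',cv2.resize(a['color'][190:320,130:330,::-1],(800,520),interpolation=2))
E
```

```text
g [231, 180, 16, 11, 70] [236.2 182.9] [0.3462 0.0929 0.075 ]
g [228, 180, 33, 24, 224] [246.4 193.4] [0.4073 0.1037 0.075 ]
g [285, 210, 9, 7, 48] [288.7 213.2] [0.5565 0.1948 0.075 ]
amber [277, 206, 24, 21, 191] [289.  216.6] [0.5648 0.1916 0.066 ]
g [185, 180, 51, 42, 1245] [211.  196.6] [ 0.3568 -0.0146  0.075 ]
g [283, 212, 9, 7, 50] [287.1 215.1] [0.5608 0.1857 0.075 ]
g [209, 214, 20, 12, 92] [219.1 219.8] [ 0.4609 -0.0317  0.075 ]
g [203, 223, 27, 11, 52] [217.2 229.8] [ 0.4945 -0.0547  0.075 ]
amber [276, 207, 23, 21, 191] [287.5 217.9] [0.5666 0.1844 0.066 ]
```

View pics/8.png

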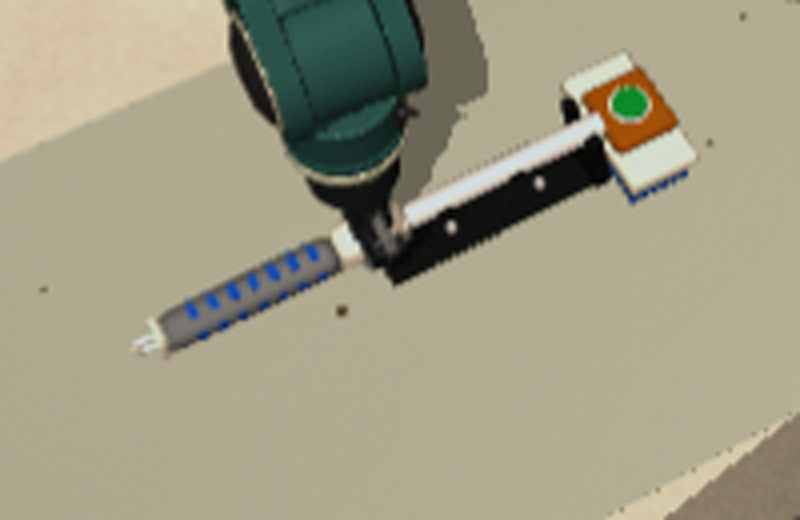

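Call:
carry_out([
  {"tx": 0, "ty": -0.05, "tz": 0, "ax": 0, "ay": 0, "az": 0},
  {"tx": 0, "ty": 0, "tz": 0, "ax": 0, "ay": 0, "az": 0},
])

```text
clock: 8.5
position: [0.5599, -0.0738, 0.0504]
tool_rot: [-180.0, -0.0, 0.1]
contact_force: [-0.4, 5.7, 3.8]
grip_width: 0.394
```

Call:
carry_out([
  {"tx": 0, "ty": -0.05, "tz": 0, "ax": 0, "ay": 0, "az": 0},
  {"tx": 0, "ty": 0, "tz": 0, "ax": 0, "ay": 0, "az": 0},
])

```text
clock: 8.7
position: [0.5599, -0.0753, 0.0504]
tool_rot: [-180.0, -0.0, 0.1]
contact_force: [-0.1, 6.1, 4.1]
grip_width: 0.392
```

Call:
carry_out([
  {"tx": 0, "ty": -0.05, "tz": 0, "ax": 0, "ay": 0, "az": 0},
  {"tx": 0, "ty": 0, "tz": 0, "ax": 0, "ay": 0, "az": 0},
])

```text
clock: 8.9
position: [0.5599, -0.0757, 0.0504]
tool_rot: [-179.9, -0.0, 0.1]
contact_force: [-1.2, 11.3, 4.4]
grip_width: 0.389
```

Call:
carry_out([
  {"tx": 0, "ty": 0, "tz": 0, "ax": 0, "ay": 0, "az": 0},
  {"tx": 0, "ty": 0, "tz": 0, "ax": 0, "ay": 0, "az": 0},
  {"tx": 0, "ty": 0, "tz": 0, "ax": 0, "ay": 0, "az": 0},
  {"tx": 0, "ty": 0, "tz": 0, "ax": 0, "ay": 0, "az": 0},
  {"tx": 0, "ty": 0, "tz": 0, "ax": 0, "ay": 0, "az": 0},
], claw=1)

```text
clock: 9.4
position: [0.5596, -0.0779, 0.0503]
tool_rot: [180.0, 0.0, -0.0]
contact_force: [-0.0, 0.5, -0.1]
grip_width: 1.0
```

Call:
carry_out([
  {"tx": 0, "ty": 0, "tz": 1, "ax": 0, "ay": 0, "az": 0},
  {"tx": 0, "ty": 0, "tz": 1, "ax": 0, "ay": 0, "az": 0},
  {"tx": 0, "ty": 0, "tz": 1, "ax": 0, "ay": 0, "az": 0},
  {"tx": 0, "ty": 0, "tz": 0, "ax": 0, "ay": 0, "az": 0},
])

```text
clock: 9.8
position: [0.5614, -0.078, 0.144]
tool_rot: [180.0, -0.3, -0.0]
contact_force: [0.6, -1.0, -0.5]
grip_width: 1.0
```

```bash
python3 - <<'E'
from h import *
c=shot('wrist','9.png'); print(c['state']['position'],c['state']['grip_width'])
h=cv2.cvtColor(c['color'],cv2.COLOR_RGB2HSV)
m=cv2.inRange(h,(0,150,80),(6,255,255)); n,l,st,ce=cv2.connectedComponentsWithStats(m)
for i in range(1,n):
    if st[i,4]>25: print(st[i].tolist(),ce[i],onplane(c,ce[i],.062), [onplane(c,(st[i][0]+d,ce[i][1]),.062)[0].round(4) for d in (0,st[i][2])])
m=cv2.inRange(h,(8,150,80),(20,255,255)); n,l,st,ce=cv2.connectedComponentsWithStats(m)
for i in range(1,n):
    if st[i,4]>100: print('amb',st[i].tolist(),onplane(c,(ce[i][0],st[i][1]+st[i][3]),.066))
E
```

```text
[ 0.56144487 -0.07799174  0.14402503] 0.9998276172330128
[298, 202, 5, 22, 106] [299.99056604 212.69811321] [ 0.57632304 -0.07521129  0.062     ] [np.float64(0.5748), np.float64(0.5787)]
```

View pics/9.png

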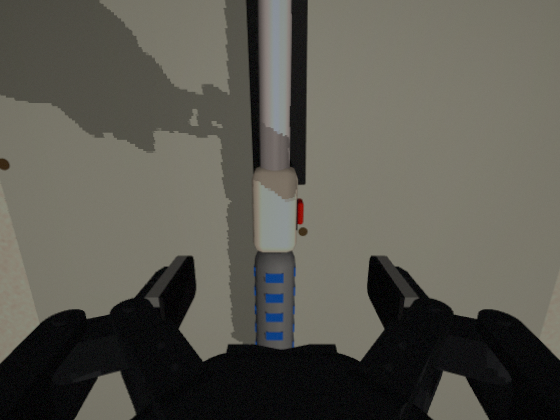

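Call:
carry_out([
  {"tx": -0.07, "ty": 1, "tz": 0, "ax": 0, "ay": 0, "az": 0},
  {"tx": 0, "ty": 1, "tz": 0, "ax": 0, "ay": 0, "az": 0},
  {"tx": 0, "ty": 1, "tz": 0, "ax": 0, "ay": 0, "az": 0},
  {"tx": 0, "ty": 0.1, "tz": 0, "ax": 0, "ay": 0, "az": 0},
  {"tx": 0, "ty": 0, "tz": 0, "ax": 0, "ay": 0, "az": 0},
])

```text
clock: 10.35
position: [0.557, 0.0159, 0.1394]
tool_rot: [180.0, 0.1, 0.1]
contact_force: [-0.0, -0.3, -0.3]
grip_width: 1.0
```

```bash
python3 - <<'E'
from h import *
for k in range(2):
    c=shot('wrist'); print(c['state']['position'],c['state']['tool_rot'])
h=cv2.cvtColor(c['color'],cv2.COLOR_RGB2HSV)
g=cv2.cvtColor(c['color'],cv2.COLOR_RGB2GRAY)
for r in (150,200,240,270,300):
    row=g[r,230:330].astype(int); d=np.diff(cv2.GaussianBlur(g,(3,3),0)[r,230:330].astype(int)); a,b=230+d[:50].argmax(),230+50+d[50:].argmin()
    print(r,a,b,onplane(c,(a+.5,r),.06).round(4),onplane(c,(b+.5,r),.06).round(4))
for lo,hi,z in (((45,120,50),(85,255,255),.072),((8,150,80),(20,255,255),.066),((0,150,80),(6,255,255),.062)):
    m=cv2.inRange(h,lo,hi); n,l,st,ce=cv2.connectedComponentsWithStats(m)
    for i in range(1,n):
        if st[i,4]>50: print(st[i].tolist(),onplane(c,ce[i],z).round(4))
cv2.imwrite('pics/10.png',c['color'][:,:,::-1])
E
```

```text
[0.5570333  0.0158592  0.13937299] [1.79994520e+02 7.88276359e-02 8.38235051e-02]
[0.55713694 0.01475849 0.13950715] [ 1.79974384e+02  6.94687050e-02 -1.70912749e-03]
150 267 297 [0.547  0.0659 0.06  ] [0.5687 0.0658 0.06  ]
200 267 296 [0.5465 0.0285 0.06  ] [0.5685 0.0285 0.06  ]
240 267 294 [ 0.546  -0.0042  0.06  ] [ 0.5673 -0.0042  0.06  ]
270 268 294 [ 0.5465 -0.0306  0.06  ] [ 0.5676 -0.0306  0.06  ]
300 262 300 [ 0.5411 -0.0586  0.06  ] [ 0.573  -0.0586  0.06  ]
[235, 0, 34, 5, 138] [0.5393 0.1556 0.066 ]
[299, 0, 39, 6, 184] [0.5798 0.1554 0.066 ]
[302, 312, 6, 18, 78] [ 0.5767 -0.077   0.062 ]
```

View pics/10.png

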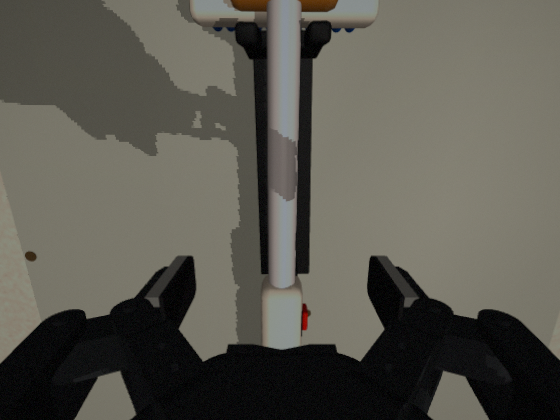

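Call:
carry_out([
  {"tx": 0.02, "ty": 0, "tz": -1, "ax": 0, "ay": 0, "az": 0},
  {"tx": 0, "ty": 0, "tz": -1, "ax": 0, "ay": 0, "az": 0},
  {"tx": 0, "ty": 0, "tz": -1, "ax": 0, "ay": 0, "az": 0},
  {"tx": 0, "ty": 0, "tz": 0, "ax": 0, "ay": 0, "az": 0},
])

```text
clock: 10.85
position: [0.5558, 0.0138, 0.0469]
tool_rot: [180.0, 0.3, -0.1]
contact_force: [-0.7, 0.1, 0.7]
grip_width: 1.004
```

Call:
carry_out([
  {"tx": 0, "ty": 0, "tz": 0, "ax": 0, "ay": 0, "az": 0},
  {"tx": 0, "ty": 0, "tz": 0, "ax": 0, "ay": 0, "az": 0},
  {"tx": 0, "ty": 0, "tz": 0, "ax": 0, "ay": 0, "az": 0},
  {"tx": 0, "ty": 0, "tz": 0, "ax": 0, "ay": 0, "az": 0},
  {"tx": 0, "ty": 0, "tz": 0, "ax": 0, "ay": 0, "az": 0},
], claw=0, force=100)

```text
clock: 11.35
position: [0.5585, 0.0153, 0.0514]
tool_rot: [180.0, -0.1, -0.0]
contact_force: [-2.3, -1.5, 10.2]
grip_width: 0.241
```

Call:
carry_out([
  {"tx": 0, "ty": 0, "tz": 0.1, "ax": 0, "ay": 0, "az": 0},
  {"tx": 0, "ty": 0, "tz": 0.3, "ax": 0, "ay": 0, "az": 0},
  {"tx": 0, "ty": 0, "tz": 0.4, "ax": 0, "ay": 0, "az": 0},
  {"tx": 0, "ty": 0, "tz": 0.4, "ax": 0, "ay": 0, "az": 0},
  {"tx": 0, "ty": 0, "tz": 0.4, "ax": 0, "ay": 0, "az": 0},
])

```text
clock: 11.85
position: [0.5583, 0.0153, 0.0997]
tool_rot: [180.0, -0.0, 0.0]
contact_force: [0.0, 0.2, -2.9]
grip_width: 0.239
```

Call:
carry_out([
  {"tx": 0, "ty": 0, "tz": 0.5, "ax": 0, "ay": 0, "az": 0},
  {"tx": 0, "ty": 0, "tz": 0.5, "ax": 0, "ay": 0, "az": 0},
  {"tx": 0, "ty": 0, "tz": 0.5, "ax": 0, "ay": 0, "az": 0},
  {"tx": 0, "ty": 0, "tz": 0.4, "ax": 0, "ay": 0, "az": 0},
  {"tx": 0, "ty": 0, "tz": 0, "ax": 0, "ay": 0, "az": 0},
])

```text
clock: 12.35
position: [0.5589, 0.0154, 0.1573]
tool_rot: [-180.0, -0.2, -0.0]
contact_force: [0.4, -0.2, -2.4]
grip_width: 0.241
```

Call:
carry_out([
  {"tx": 0, "ty": 0, "tz": 0, "ax": 0, "ay": 0, "az": 0},
  {"tx": 0, "ty": 0, "tz": 0, "ax": 0, "ay": 0, "az": 0},
  {"tx": 0, "ty": 0, "tz": 0, "ax": 0, "ay": 0, "az": 0},
  {"tx": 0, "ty": 0, "tz": 0, "ax": 0, "ay": 0, "az": 0},
  {"tx": 0, "ty": 0, "tz": 0, "ax": 0, "ay": 0, "az": 0},
])

```text
clock: 12.85
position: [0.558, 0.0153, 0.155]
tool_rot: [180.0, 0.0, 0.0]
contact_force: [0.1, 0.2, -3.0]
grip_width: 0.237
```

```bash
python3 - <<'E'
from h import *
a=shot('scene'); b=shot('side'); c=shot('wrist'); s=c['state']; print(s['position'],s['contact_force'],s['wrist_torque'],s['grip_width'])
z0=s['position'][2]+.011; oy=.185
# predicted level brush vs. observed in scene/side: cap top, handle end
P=[[.557,oy,z0+.012],[.5595,oy-.455,z0]]
for n,i in (('scene',a),('side',b)): print(n,proj(i,P).round(1).tolist())
for i in (a,c):
    h=cv2.cvtColor(i['color'],cv2.COLOR_RGB2HSV)
    m=cv2.inRange(h,(8,150,80),(20,255,255)); 
    n,l,st,ce=cv2.connectedComponentsWithStats(m)
    for j in range(1,n):
        if st[j,4]>60: print('amb',st[j].tolist(),ce[j].round(1))
    m=cv2.inRange(h,(0,150,80),(6,255,255)); n,l,st,ce=cv2.connectedComponentsWithStats(m)
    for j in range(1,n):
        if st[j,4]>12: print('red',st[j].tolist(),ce[j].round(1))
im=np.zeros((600,800,3),np.uint8)
im[:300,:400]=cv2.resize(a['color'][160:310,130:330,::-1],(400,300),interpolation=2)
im[:300,400:]=cv2.resize(b['color'][120:270,230:430,::-1],(400,300),interpolation=2)
im[300:,:400]=cv2.resize(c['color'][:,:,::-1],(400,300),interpolation=cv2.INTER_AREA)
im[300:,400:]=cv2.resize(c['color'][240:390,180:380,::-1],(400,300),interpolation=2)
cv2.imwrite('pics/11.png',im)
E
```

```text
[0.55802021 0.01529901 0.15510307] [-0.5112626   0.56900816 -3.82623231] [-0.01417549 -0.00387655 -0.00357744] 0.2413351431549307
scene [[287.2, 197.8], [159.7, 260.3]]
side [[282.6, 182.5], [411.4, 213.7]]
amb [59, 0, 41, 87, 455] [78.8 42.1]
amb [76, 0, 36, 83, 428] [93.2 39.2]
amb [276, 190, 25, 22, 213] [288.5 201.6]
amb [351, 205, 23, 20, 217] [360.2 217.4]
red [6, 71, 14, 15, 119] [12.4 77.7]
red [218, 236, 5, 5, 17] [219.9 237.6]
```

View pics/11.png

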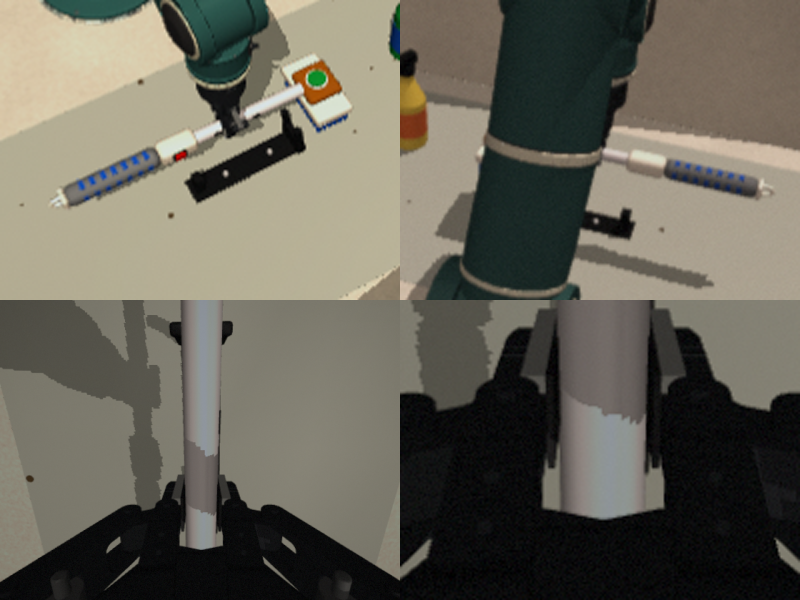

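```bash
python3 -c "
from workcell import bot
print(bot.hand_in()); s=bot.get_state(); print(s['clock'],s['position'],s['contact_force'],s['grip_width'])"
```

```text
the job is handed in; nothing more can be done
None
the job is handed in; nothing more can be done
```

The job is handed in, at about 13 s on the robot's clock; no verdict is reported back. The arm finished holding the brush in the air, extended, with the button looking locked.

- **Cap:** I pressed the green cap with shut fingers until it was rigid. The fingertips stopped at about z = 72 mm, the fully-home height. My last steps went further than needed, to about 95 N on the wrist against a 120 N limit. The force read near zero just before it went rigid, where I expected 7 to 10 N of plug friction. I take the cap as home from the stop height, the push and the pictures.
- **Handle:** I squeezed the button and pulled until the force rose at the hard end. The gripper travelled about 149 mm, of which the head took up about 7 mm or more by sliding against the fork. After I opened the gripper, the wrist picture showed the button standing out again by about 4–5 mm.
- **Lift:** I gripped the silver tube near the balance point at 100 N and raised the brush about 10 cm.
- **Last checks:**
  - The wrist carried about 3 to 4 N, roughly the brush's weight.
  - In the scene camera, the cap and handle end matched a level, fully extended brush to within 1–2 pixels.
  - The stand was clear below, with no contact seen.
  - I did not re-measure the spray bottle, soap bottle and tub at the end, but the arm never went near them.

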